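# Slide the drilling-jig board home and latch it

### The job

With a fingertip, push the boxwood carrier board by its tail batten along the rails of the drilling jig, under the drill bridge, until you feel it drop fully home into the locating notches, and stop pushing there. Then swing the brass catch by its peg square across the board, so that the board cannot rise under the drill. Only push, gently: do not lift the board, and leave the other things on the bench where they are.

Things in the scene. Friction and masses are not known exactly. Their poses are not given: they have to be found in the camera images.
- jig: drilling jig screwed to the bench: beech base 380 x 164 x 12 mm, two dark rails 14 mm wide along it, 88 mm apart inside, rail tops 36 mm above the bench. Origin: centre of the base's underside, on the bench; x = the way the board is to be pushed (towards the drill bridge), y = across, towards the catch, z up. An end stop at x = +177 mm lies 22 mm past the board's home place.
- rear_notches (a point): midway between the rear pair of locating notches, one in each rail's top, level with the rail tops (jig x = 0): 16 mm long along the rail, 7 mm deep, for the board's short ears
- front_notches (a point): midway between the front pair of locating notches (jig x = +137 mm), level with the rail tops: 26 mm long, 7 mm deep, for the board's long ears
- bridge_top (a point): middle of the top of the beech drill bridge over the rails (jig x = +105 mm): 30 mm along the rails, 158 mm across, underside 60 mm and top 76 mm above the bench (bushes to 80 mm)
- home_spot (a point): where the board's origin lies when the board is home: jig x = +65 mm, 21 mm above the bench, with 2 mm play either way along the rails
- board: loose boxwood carrier board on the rails, 180 (x) x 84 x 16 mm, 0.18 to 0.35 kg, with two bone blanks waxed on top. Origin: centre of the slab's underside; x points the way it is pushed. It slides with its origin 28 mm above the bench (top at 44 mm) and drops 7 mm when it comes home (top at 37 mm); the notch walls then stop it. It starts 60 to 120 mm short. Pushed fast (0.2 m/s) it skips over.
- long_ears (a point): middle of the board at its two long ears, level with the slab top, 72 mm ahead of the board's centre. Four dark ears stick out 14 mm at the sides and ride on the rail tops: long ones (22 mm along x) here, short ones (12 mm) 65 mm behind the centre. Ears are 8 mm high, tops level with the slab top. The long ears slide across the rear notches without dropping.
- push_face (a point): centre of the rear face of the dark batten across the top of the board's tail, where to push: 90 mm behind the board's centre, 25 mm above the slab's underside. The batten is 14 mm along x, 84 mm wide, 18 mm high: its top is 62 mm above the bench while sliding, 55 mm when home
- catch (a joint): angle (rad) of the brass catch, a 46 mm arm on an upright pivot beside the rail: 0 = along the rail, pointing to the tail end; negative = swung out, away from the board; 1.57 = square across over the board. Grows anticlockwise seen from above, stops at -0.9 and 1.62, stays where left (1 N at the peg moves it). Arm 14 mm wide, 39.5 to 46 mm above the bench: clears the board only when that is home.
- catch_peg (a point): middle of the upright brass peg at the catch's end (10 mm across, from 46 to 66 mm above the bench), 37 mm from the pivot: push it sideways with a fingertip
- catch_pivot (a point): point on the pivot axis of the catch, 46 mm above the bench, fixed to the jig at x = +60, y = +69 mm
- clip_stand: leave alone: steel spring-clip stand, base 55 x 75 mm, holding a bone plaque upright, 96 mm high; origin at its underside
- loupe: leave alone: nickel eye loupe, 34 mm across, 30 mm high; origin at its underside
- spoon_blank: leave alone: horn spoon blank lying flat, about 150 mm long along its x, 42 mm wide at the bowl, 9 mm thick; origin at its underside
- drill_stock: leave alone: turned boxwood drill stock upright in a 60 mm square dark block, 127 mm high; origin at its underside
- dish: leave alone: blue ceramic dish of bone buttons, 84 mm across, 22 mm high; origin at its underside
- bench_brush: leave alone: small bench brush lying flat, 170 mm long along its x
- lamp_switch (a joint): leave alone: black toggle switch on the foot of the old iron lamp base (124 mm across, 130 mm high), 0 = off
Mind the look-alikes: they are no part of the job. Leave any pink look-alike of the board alone. Several things look just like the part that bears lamp_switch: the one meant starts farthest to the robot's right.

How it is judged:
By the outcome, as a careful person would: the job done as asked, in the order asked, and still so for the second after the job is handed in, with the robot touching nothing.
It also fails if it takes over 48 s, if anything falls off the work surface, if the arm or the gripper's body presses on something with over 40 N, if the wrist force passes 120 N, or if a joint passes its speed limit or range.

### The arm

A 7-joint arm with a two-finger parallel gripper is mounted at the origin on the work surface. World frame = base frame: x ahead of the robot, y to its left, z up, the work surface at z = 0. Lengths are in m, angles in degrees, forces in N, time in s.
With the tool pointing down it reaches from about 0.35 to 0.775 m from the base axis. Payload 3.1 kg.
Tool frame: the origin (TCP) lies on the centre line of the jaws, within the pads' length; the fingertips stand 17 mm ahead of it and the grasp point (between the pads) lies 2 mm behind it (robot.tip_reach is the distance from the TCP to the fingertips, in m); z points along the fingers, y is the direction in which the jaws open and shut (so a half turn about z gives the same grasp; the last joint's range is limited). The gripper opens to 85 mm and grips with 20 to 120 N. Pads are 22 mm wide; open, the fingers measure 114 mm over their backs; the gripper's body (76 mm by 85 mm) begins 54 mm behind the grasp point. The pads swing forward as they close: fully open they stand 13 mm farther back than shut.
Start: joints at [63.787, 17.813, 0.802, 86.603, -0.252, 75.585, -1.558], TCP at [0.222, -0.503, 0.248] pointing down, gripper open.
Joint ranges: [-154.91, 154.91], [-16.99, 109.72], [-72.82, 74.43], [7.12, 147.25], [-82.49, 262.49], [11.32, 116.49], [-174.64, 174.64]. Speed limits (degrees/s): [159.86, 159.86, 180, 180, 180, 180, 180].

### API

Orientations are given as [roll, pitch, yaw] about the fixed x, y, z axes, in that order (R = Rz(yaw) Ry(pitch) Rx(roll)).
In Python, from station import robot, fingers, vision, workorder, recognise gives the robot as it stands. Calls block until the motion is done:
- robot.move_to(position, orientation): joint-space move of the TCP to a pose.
- robot.line_to(position, orientation=None, velocity=0.15, f_stop=None): straight line of the TCP; orientation=None keeps the orientation; velocity is the mean speed in m/s. With f_stop (N) it stops when the force on the tool has changed by that much, and returns True; else False.
- robot.move_j(angles): joint-space move.
- fingers.gripper_to(opening, force=None): opening from 0.0 (shut) to 1.0 (fully open); force is the grip in N (None keeps the last); returns when the fingers have stopped.
- robot.pause(seconds).
- robot.inverse_kinematics(position, orientation): joint angles nearest the present ones, or None.
- vision.grab_frame(name): name is "side" or "top" or "wrist"; returns the picture (480x640x3 uint8, red, green, blue); there is no depth.
- vision.calibration(name): a dict with "mtx" (3x3 intrinsics, pixels), "k1" (the pictures are not rectified: a ray, as slopes to the right and down, at radius r is drawn at 1 + k1 r^2 times it, then the intrinsics apply), "extrinsics" (4x4, takes a point from world to camera coordinates); the wrist camera has in their place "T_tool_cam" (4x4, takes a point from camera to tool coordinates, whose origin is the TCP and whose axes are the flange's). Camera axes: x right, y up, looking along -z (the intrinsics and any distortion apply to the point x, -y, -z); pixel columns grow to the right and rows downward; lengths in m; the calibration is good to about 2 mm. A picture is of the moment at which its call begins: read the wrist's pose just before it. calibration takes no time and is no camera call.
A pose or a line that the arm cannot do raises robot.PlanningError and nothing moves.
- workorder.close_job(): hands the job in, once; it reports no verdict.
Trained networks look in the newest picture that a camera, given by its name, has taken for a name from the list of things; names that differ only in an ending like _2 or _b are one class to them, and where a whole thing is asked for, a point or a joint stands for the part that bears it (a point fixed in the world has none). Each returns a list of dicts, best first, with "p" (0 to 1); they miss things now and then, are a little off and sometimes report something else, mostly with a low value. They report only what shows in the picture. A call takes as long as a camera call. They do not tell look-alikes from the thing itself.
- recognise(label, camera): "rect" ([centre column, centre row, width, height] in pixels, round what is visible of it).
Readings, each from a call of its own:
- robot.current_time_s(): time.
- robot.current_joint_positions(): joint angles.
- robot.current_dq(): joint speeds.
- robot.current_joint_torque(): joint torques, N m.
- robot.current_tool_pos(): TCP position.
- robot.current_eef_rot(): TCP orientation.
- robot.current_contact_force(): force on the tool from outside, world axes, zero at the start.
- robot.current_torque(): the same for the moment, N m.
- robot.current_finger_gap(): opening from 0.0 (shut) to 1.0 (fully open).
Only numpy, scipy, OpenCV 4.12 (cv2) and the standard library are available. Lean on these libraries where they do the work, as an engineer would, in place of code of your own. Each camera call takes 0.05 s, during which the arm holds its last target. There are 200 camera calls.

## Working session

There is one attempt and no reset: what is moved stays moved. The work goes in short steps, each a Python script; the robot and the scene stay as the last script left them, time stands still between calls to the robot, and variables do not carry over. Pictures are saved under pics/ and viewed, on a budget of 10 in all, crops included, one or two more only if the job needs it, and the job is handed in when it is done.

```bash
mkdir -p pics; ls; cat > h.py <<'E'
import numpy as np,cv2
from station import robot,fingers,vision,workorder,recognise
def grab(n,f=None):
    im=vision.grab_frame(n)
    if f: cv2.imwrite('pics/'+f,cv2.cvtColor(im,cv2.COLOR_RGB2BGR))
    return im
def cam(n,pose=None):
    c=vision.calibration(n); K=np.array(c['mtx'])
    E=np.array(c['extrinsics'])
    return K,c['k1'],E
def proj(n,P):
    K,k1,E=cam(n);P=np.atleast_2d(P)
    q=P@E[:3,:3].T+E[:3,3]; s=np.c_[q[:,0]/-q[:,2],-q[:,1]/-q[:,2]]
    s=s*(1+k1*(s**2).sum(1,keepdims=True))
    return s@np.diag([K[0,0],K[1,1]])+K[:2,2]
def pix2w(n,uv,z):
    K,k1,E=cam(n); d=(np.array(uv,float)-K[:2,2])/[K[0,0],K[1,1]]
    s=d.copy()
    for _ in range(20): s=d/(1+k1*(s@s))
    r=E[:3,:3].T@np.array([s[0],-s[1],-1]); o=-E[:3,:3].T@E[:3,3]
    return o+r*(z-o[2])/r[2]
E
python3 - <<'E'
from h import *
for n in('top','side'):
    grab(n,n+'0.png')
    for l in('jig','board','push_face','catch','catch_peg','catch_pivot','bridge_top','rear_notches','lamp_switch'):
        try: print(n,l,[(np.round(d['rect']).tolist(),round(d['p'],2)) for d in recognise(l,n)][:4])
        except Exception as e: print(n,l,e)
print(robot.current_time_s(),vision.calibration('top'))
E
```

```text
pics
top jig [([381.0, 216.0, 196.0, 118.0], 0.68), ([425.0, 138.0, 17.0, 18.0], 0.25)]
top board [([232.0, 338.0, 85.0, 98.0], 0.96), ([356.0, 222.0, 97.0, 69.0], 0.77), ([465.0, 347.0, 100.0, 70.0], 0.71)]
top push_face [([358.0, 220.0, 92.0, 67.0], 0.77), ([464.0, 346.0, 99.0, 69.0], 0.68), ([229.0, 340.0, 87.0, 97.0], 0.62), ([391.0, 174.0, 27.0, 12.0], 0.62)]
top catch [([392.0, 177.0, 25.0, 12.0], 0.63), ([514.0, 248.0, 82.0, 22.0], 0.27)]
top catch_peg [([390.0, 178.0, 26.0, 13.0], 0.46)]
top catch_pivot [([377.0, 221.0, 195.0, 118.0], 0.88)]
top bridge_top [([380.0, 220.0, 197.0, 112.0], 0.86)]
top rear_notches [([378.0, 219.0, 189.0, 116.0], 0.58)]
top lamp_switch [([379.0, 221.0, 193.0, 113.0], 0.57)]
side jig [([336.0, 233.0, 116.0, 122.0], 0.67), ([419.0, 189.0, 36.0, 36.0], 0.19)]
side board [([332.0, 366.0, 87.0, 55.0], 0.95), ([456.0, 247.0, 58.0, 64.0], 0.94), ([331.0, 238.0, 68.0, 58.0], 0.76)]
side push_face [([329.0, 239.0, 66.0, 57.0], 0.97), ([453.0, 248.0, 58.0, 64.0], 0.92), ([334.0, 365.0, 89.0, 54.0], 0.82)]
side catch []
side catch_peg [([324.0, 205.0, 17.0, 10.0], 0.46), ([337.0, 235.0, 116.0, 116.0], 0.38)]
side catch_pivot [([336.0, 238.0, 118.0, 115.0], 0.6), ([322.0, 206.0, 14.0, 10.0], 0.38)]
side bridge_top [([336.0, 236.0, 118.0, 121.0], 0.62)]
side rear_notches [([336.0, 234.0, 114.0, 120.0], 0.82)]
side lamp_switch []
1.0 {'mtx': array([[546.62042631,   0.        , 324.86868001],
       [  0.        , 546.62042631, 238.70497612],
       [  0.        ,   0.        ,   1.        ]]), 'k1': 0.028146941626329976, 'extrinsics': array([[-0.00328426, -0.99995463, -0.00894157,  0.07504976],
       [ 0.98997774, -0.00451366,  0.14115137, -0.50244509],
       [-0.14118533, -0.00838838,  0.98994764, -1.08596891],
       [ 0.        ,  0.        ,  0.        ,  1.        ]])}
```

View pics/top0.png

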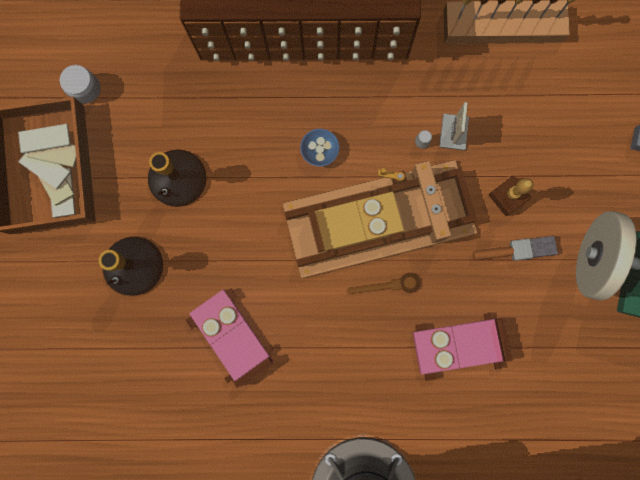

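View pics/side0.png

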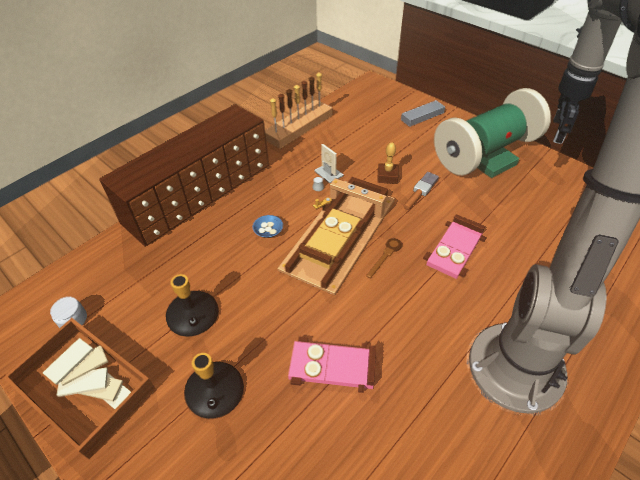

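Top view: jig centred at about (380,218), with the yellow boxwood board at (360,222), its tail to the left, the bridge at (433,205) and the catch and peg at (390,175). Look-alikes for the board are the pink boards at (230,337) and (460,347), which I reject by colour. I'll check with a close crop.

```bash
python3 - <<'E'
from h import *
im=cv2.imread('pics/top0.png')[150:285,275:485]
cv2.imwrite('pics/crop.png',cv2.resize(im,None,fx=3.8,fy=3.8,interpolation=cv2.INTER_CUBIC))
E
```

```text
(no output)
```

View pics/crop.png

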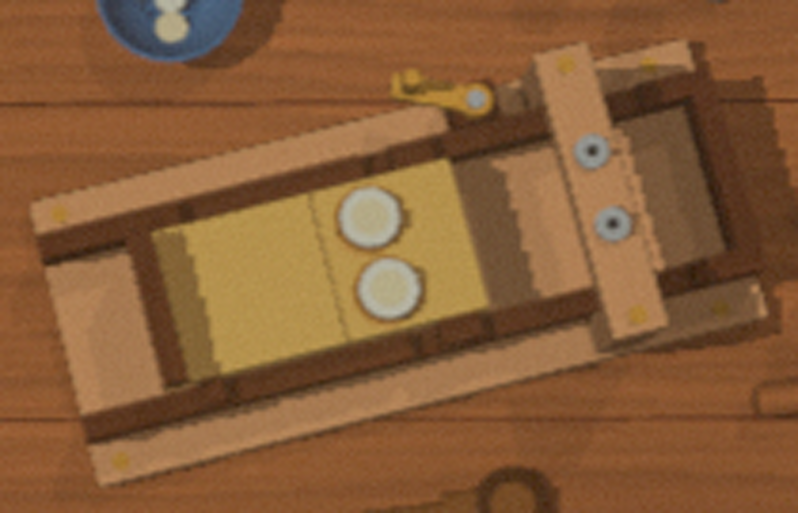

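The crop shows the real board: boxwood-yellow, dark tail batten at crop (150,310), catch peg at (405,78), pivot at (478,98), bridge at (600,190). Next I fit the jig pose from these corners.

```bash
cat >> h.py <<'E'
def J2W(p,P):
    P=np.atleast_2d(np.array(P,float)); c,s=np.cos(p[2]),np.sin(p[2])
    return np.c_[p[0]+c*P[:,0]-s*P[:,1],p[1]+s*P[:,0]+c*P[:,1],P[:,2]]
E
python3 - <<'E'
from h import *
from scipy.optimize import least_squares
c=lambda u,v:((u+.5)/3.8-.5+275,(v+.5)/3.8-.5+150)
L=[(-190,82,12,32,205),(-190,-82,12,100,484),(190,82,12,688,42),(190,-82,12,762,287+0),(90,79,76,535,58),(120,79,76,587,42),(90,-79,76,612,340),(120,-79,76,665,325),(60,69,46,478,98)]
P=np.array([l[:3] for l in L])/1000; uv=np.array([c(*l[3:]) for l in L])
f=lambda p:(proj('top',J2W(p,P))-uv).ravel()
r=least_squares(f,[.55,-.05,-1.3],loss='soft_l1'.replace('soft_l1','soft_l1'))
print(r.x,np.degrees(r.x[2]));print(f(r.x).reshape(-1,2).round(1))
p=r.x;np.save('jig.npy',p)
def W2J(w): d=w[:2]-p[:2];cc,s=np.cos(p[2]),np.sin(p[2]);return np.r_[cc*d[0]+s*d[1],-s*d[0]+cc*d[1],w[2]]
for n,u,v,z in(('batten L',127,235,.062),('batten R',166,388,.062),('front L',447,160,.044),('front R',490,306,.044),('peg',405,76,.066),('pegbase',405,95,.046)):
    w=pix2w('top',c(u,v),z);print(n,w.round(4),W2J(w).round(4))
for P,y in(((-.19,0,.07),0),((-.19,0,.2),0),((-.02,.1,.06),0),((.09,.09,.06),0)):
    w=J2W(p,P)[0];print(w)
    for yaw in np.degrees(p[2])+np.array([-180,-90,0,90,180]): print(yaw,robot.inverse_kinematics(w.tolist(),[180,0,yaw]))
print(vision.calibration('wrist'), robot.current_eef_rot(),robot.tip_reach)
E
```

```text
[ 0.55006639 -0.04051854 -1.32872705] -76.13045188127049
[[-1.  -1.1]
 [-0.5  0.6]
 [-0.4 -1.1]
 [ 1.8  8.2]
 [-0.5 -1. ]
 [ 0.2 -0.4]
 [ 0.5  0.1]
 [ 1.3  0.4]
 [-0.5  0.5]]
batten L [0.5547 0.1066 0.062 ] [-0.1417  0.0398  0.062 ]
batten R [0.4728 0.086  0.062 ] [-0.1414 -0.0447  0.062 ]
front L [ 0.5987 -0.0661  0.044 ] [0.0365 0.041  0.044 ]
front R [ 0.5185 -0.0875  0.044 ] [ 0.038  -0.0419  0.044 ]
peg [ 0.6396 -0.042   0.066 ] [0.0229 0.0865 0.066 ]
pegbase [ 0.6344 -0.0438  0.046 ] [0.0234 0.0811 0.046 ]
[0.50452109 0.14394182 0.07      ]
-256.13045188127046 [ 16.91278448  33.1709788  -47.54216957 102.64366619  28.74626049
  57.07055256 -28.27446823]
-166.1304518812705 [ 21.53810632  36.54179317 -55.24965769 102.49375727  34.53133802
  59.65839711  57.05042466]
-76.13045188127049 [ 25.0018652   40.06789671 -61.76516525 102.3879386   39.73906051
  62.5090128  142.93257858]
13.869548118729512 [  16.35130345   32.83336416  -46.65723647  102.66248267   28.10824708
   56.81928666 -117.75329581]
103.86954811872951 [ 16.91278448  33.1709788  -47.54216957 102.64366619  28.74626049
  
[... 1749 characters left out ...]
872951 [ 27.19595386  44.20062432 -33.03720577  78.61736604  24.91812905
  64.43923941   4.73487788]
{'mtx': array([[408.70586005,   0.        , 323.04600331],
       [  0.        , 408.70586005, 239.59435829],
       [  0.        ,   0.        ,   1.        ]]), 'k1': -0.06201787351432184, 'T_tool_cam': array([[-9.53760964e-05,  9.49067244e-01,  3.15073575e-01,
         7.93026397e-02],
       [ 9.99999549e-01, -2.07226326e-04,  9.26919280e-04,
         2.13740461e-04],
       [ 9.45000265e-04,  3.15073521e-01, -9.49066796e-01,
        -1.24959714e-01],
       [ 0.00000000e+00,  0.00000000e+00,  0.00000000e+00,
         1.00000000e+00]])} [1.79999799e+02 2.17604322e-03 2.38269640e+01] 0.017
```

```bash
python3 - <<'E'
from h import *
p=np.load('jig.npy');Y=np.degrees(p[2])-90
W=lambda x,y,z:J2W(p,(x,y,z))[0].tolist()
def inv(w): d=np.array(w)[:2]-p[:2];c,s=np.cos(p[2]),np.sin(p[2]);return np.round([c*d[0]+s*d[1],-s*d[0]+c*d[1],w[2]],4)
fingers.gripper_to(0.0,20)
robot.move_to([.33,-.28,.33],[180,0,Y])
robot.move_to(W(-.185,0,.16),[180,0,Y])
robot.line_to(W(-.185,0,.065),velocity=.12)
print(robot.current_time_s(),inv(robot.current_tool_pos()),np.round(robot.current_contact_force(),2))
print(robot.line_to(W(-.07,0,.065),velocity=.04,f_stop=6))
print(robot.current_time_s(),inv(robot.current_tool_pos()),np.round(robot.current_contact_force(),2))
grab('top','top1.png');grab('wrist','wr1.png')
a=cv2.imread('pics/top1.png')[150:285,275:485];b=cv2.imread('pics/wr1.png')
cv2.imwrite('pics/c1.png',np.hstack([cv2.resize(a,(466,300)),cv2.resize(b,(333,300))]))
E
```

```text
6.6 [-0.1853  0.0007  0.0657] [ 0.64 -0.2   0.88]
False
9.625 [-0.07  -0.     0.065] [-1.03  2.49 -0.61]
```

View pics/c1.png

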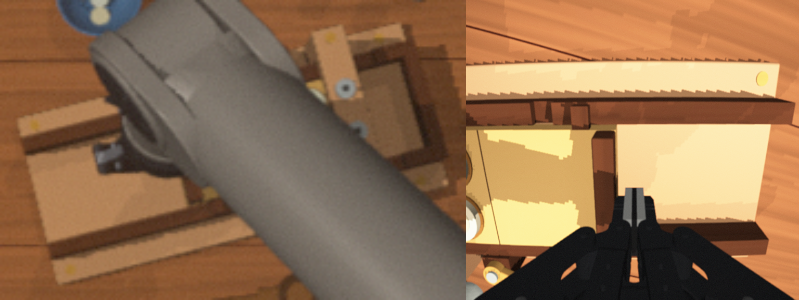

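The wrist view shows the shut fingertip right behind the batten, with the board sliding at about 2.5 N. I'll go slowly now until it drops.

```bash
python3 - <<'E'
from h import *
p=np.load('jig.npy')
W=lambda x,y,z:J2W(p,(x,y,z))[0].tolist()
def inv(w): d=np.array(w)[:2]-p[:2];c,s=np.cos(p[2]),np.sin(p[2]);return np.round([c*d[0]+s*d[1],-s*d[0]+c*d[1],w[2]],4)
print(robot.line_to(W(-.025,0,.065),velocity=.025,f_stop=6))
print(robot.current_time_s(),inv(robot.current_tool_pos()),np.round(robot.current_contact_force(),2))
grab('wrist','wr2.png')
E
```

```text
True
11.0667 [-0.0362 -0.0002  0.0647] [-0.38  1.09  1.9 ]
```

View pics/wr2.png

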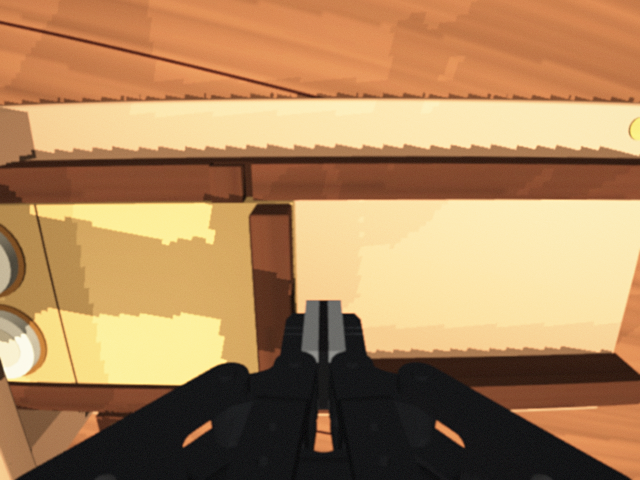

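The board stopped at tip x = −36 mm, as expected for home, with the short ear flush in the notch. I'll back off and go above the peg for a close look.

```bash
cat >> h.py <<'E'
p=np.load('jig.npy');Y=np.degrees(p[2])-90
W=lambda x,y,z:J2W(p,(x,y,z))[0].tolist()
def inv(w): d=np.array(w)[:2]-p[:2];c,s=np.cos(p[2]),np.sin(p[2]);return np.round([c*d[0]+s*d[1],-s*d[0]+c*d[1],w[2]],4)
def at(a,back,z):  # TCP behind peg at catch angle a, and orientation
    t=np.array([np.sin(a),-np.cos(a)]); q=np.array([.06-.037*np.cos(a),.069-.037*np.sin(a)])-back*t
    return W(q[0],q[1],z),[180,0,Y+np.degrees(a)-90]
def wpix(uv,z,pos,rpy):
    from scipy.spatial.transform import Rotation as R
    c=vision.calibration('wrist');K=c['mtx'];d=(np.array(uv,float)-K[:2,2])/[K[0,0],K[1,1]];s=d.copy()
    for _ in range(20): s=d/(1+c['k1']*(s@s))
    T=np.eye(4);T[:3,:3]=R.from_euler('xyz',rpy,degrees=True).as_matrix();T[:3,3]=pos
    M=T@c['T_tool_cam'];r=M[:3,:3]@[s[0],-s[1],-1];o=M[:3,3];return o+r*(z-o[2])/r[2]
E
python3 - <<'E'
from h import *
robot.line_to(W(-.055,0,.065),velocity=.05)
robot.line_to(W(-.055,0,.15),velocity=.15)
q,o=at(-.4,.03,.15);robot.move_to(q,o)
pos,rpy=robot.current_tool_pos(),robot.current_eef_rot()
grab('wrist','wr3.png');np.savez('w3.npz',pos=pos,rpy=rpy)
print(robot.current_time_s(),inv(pos),recognise('catch_peg','wrist')[:2],recognise('catch','wrist')[:2],np.round(robot.current_joint_positions()))
E
```

```text
13.8333 [0.0372 0.1105 0.1492] [{'rect': [273.8, 271.3, 29.2, 90.6], 'p': 0.59}] [{'rect': [272.6, 272.9, 28.3, 90.1], 'p': 0.67}] [ 22.  39. -33.  73.  21.  74. -20.]
```

View pics/wr3.png

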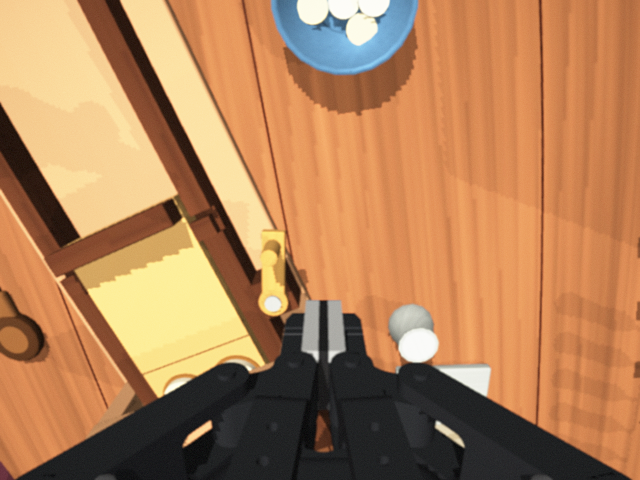

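Wrist view: pivot at (272,303), arm end at (272,232), peg around (271,250); the ear is in its notch at (215,215). The loupe (415,335) lies below finger height.

```bash
python3 - <<'E'
from h import *
w=np.load('w3.npz');f=lambda u,z:inv(wpix(u,z,w['pos'],w['rpy']))
for n,u,z in(('pivot',(272,303),.05),('armend L',(262,232),.046),('armend R',(284,232),.046),('pegtop?',(272,238),.066),('pegbase?',(269,258),.046),('peglow as top',(269,258),.066),('ear',(215,215),.037),('batten rear L',(178,200),.055),('batten rear R',(47,258),.055)):print(n,f(u,z))
im=cv2.imread('pics/wr3.png')[215:330,220:330];cv2.imwrite('pics/c3.png',cv2.resize(im,None,fx=5,fy=5,interpolation=cv2.INTER_CUBIC))
E
```

```text
pivot [0.0568 0.0667 0.05  ]
armend L [0.0144 0.0796 0.046 ]
armend R [0.0194 0.0915 0.046 ]
pegtop? [0.015  0.0885 0.066 ]
pegbase? [0.0307 0.0765 0.046 ]
peglow as top [0.0248 0.0821 0.066 ]
ear [-0.0043  0.0556  0.037 ]
batten rear L [-0.0225  0.047   0.055 ]
batten rear R [-0.023  -0.0433  0.055 ]
```

View pics/c3.png

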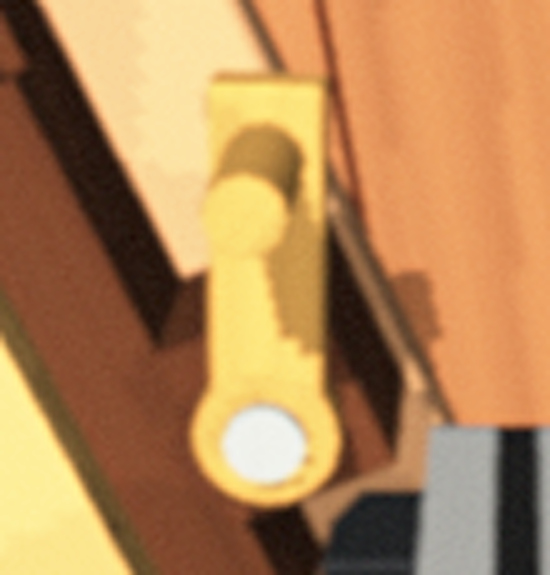

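```bash
python3 - <<'E'
from h import *
q,o=at(-.43,.027,.15);robot.move_to(q,o)
q,o=at(-.43,.027,.069);print(robot.line_to(q,o,velocity=.1,f_stop=8))
for a in np.r_[-.43,np.linspace(-.2,1.4,7)]:
    q,o=at(a,.0155,.069);h=robot.line_to(q,o,velocity=.04,f_stop=8)
    print(round(a,2),h,np.round(robot.current_contact_force(),1),inv(robot.current_tool_pos()))
    if h: break
print(robot.current_time_s())
grab('wrist','wr4.png')
E
```

```text
False
-0.43 False [-1.4  0.3 -0.6] [0.0328 0.0983 0.0694]
-0.2 False [ 0.7 -0.3  0.3] [0.027  0.0915 0.069 ]
0.07 False [ 0.3 -0.7 -0. ] [0.0224 0.0821 0.0689]
0.33 False [ 0.6 -0.9  0.1] [0.0203 0.0717 0.069 ]
0.6 False [ 0.1 -0.6  0.3] [0.021  0.0611 0.069 ]
0.87 False [-1.   0.6 -0.1] [0.0243 0.051  0.069 ]
1.13 False [-0.1 -0.  -0.1] [0.0302 0.0423 0.069 ]
1.4 False [ 0.1 -0.5  0.8] [0.0383 0.0353 0.069 ]
18.4583
```

View pics/wr4.png

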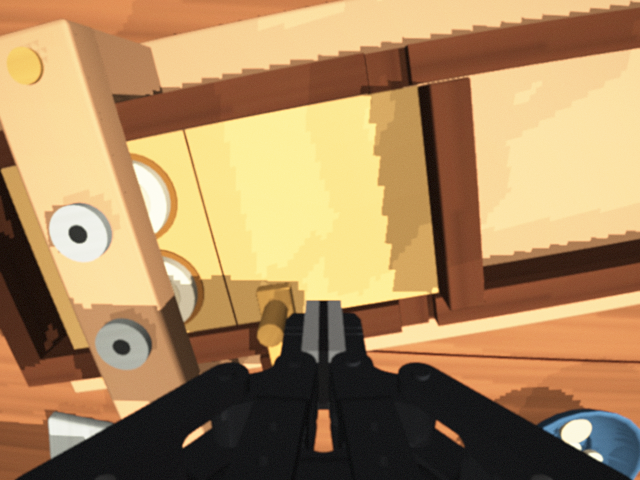

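The catch arm is now over the board, so the board is home. I'll finish the swing, back off and check.

```bash
python3 - <<'E'
from h import *
q,o=at(1.57,.0155,.069);print(robot.line_to(q,o,velocity=.03,f_stop=6),inv(robot.current_tool_pos()),np.round(robot.current_contact_force(),1))
q,o=at(1.57,.03,.069);robot.line_to(q,o,velocity=.05)
q,o=at(1.57,.05,.15);robot.line_to(q,o,velocity=.15)
pos,rpy=robot.current_tool_pos(),robot.current_eef_rot();grab('wrist','wr5.png');np.savez('w5.npz',pos=pos,rpy=rpy)
print(robot.current_time_s())
E
```

```text
False [0.0423 0.0327 0.0693] [0.5 4.5 0.9]
20.0833
```

View pics/wr5.png

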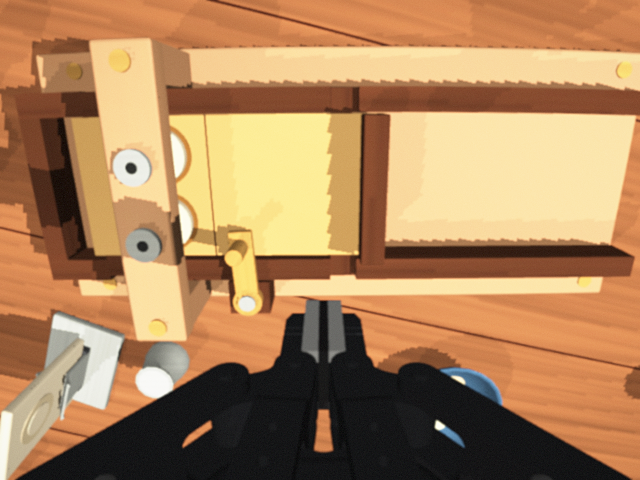

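```bash
python3 - <<'E'
from h import *
w=np.load('w5.npz');f=lambda u,z:inv(wpix(u,z,w['pos'],w['rpy']))
P=f((247,303),.048);A=f((242,232),.046);G=f((233,255),.066)
for n,Q in(('arm',A),('peg',G)):
    d=Q-P;print(n,P,Q,np.arctan2(-d[1],-d[0]))
print(f((387,115),.055),f((385,264),.055))
im=cv2.imread('pics/wr5.png')[215:325,195:305];cv2.imwrite('pics/c5.png',cv2.resize(im,None,fx=5,fy=5,interpolation=cv2.INTER_CUBIC))
E
```

```text
arm [0.058  0.0649 0.048 ] [0.0585 0.0197 0.046 ] 1.5818578225261433
peg [0.058  0.0649 0.048 ] [0.0601 0.0266 0.066 ] 1.6255717663676377
[-0.0222 -0.0462  0.055 ] [-0.0247  0.0364  0.055 ]
```

View pics/c5.png

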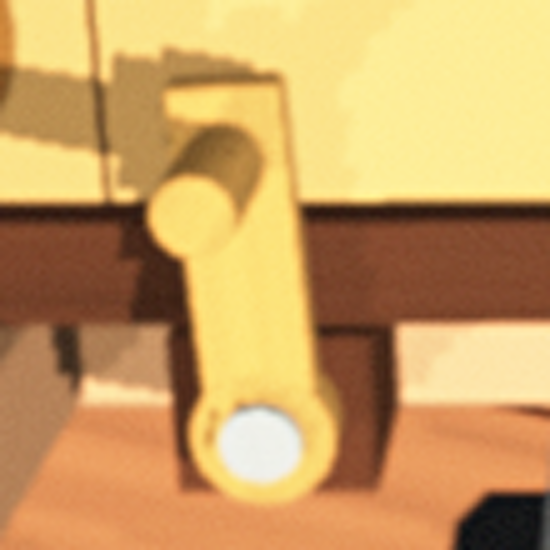

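The catch measures about 1.6 rad, square across, and the board's rear face is at jig x ≈ −23.5 mm (nominal home −25 ± 2). The arm is clear, so I'll retreat up and hand in.

```bash
python3 - <<'E'
from h import *
q,o=at(1.57,.05,.25);robot.line_to(q,o,velocity=.15)
print(robot.current_time_s(),np.round(robot.current_contact_force(),1));workorder.close_job()
E
```

```text
20.9 [-1.  -0.7  0.1]
the job is handed in; nothing more can be done
```

The board is home in its notches, the brass catch is square across it, and the job was handed in at 20.9 s with the arm clear.

- **Board:** I pushed it by the tail batten with the shut fingertips, at about 2.5 N. I stopped when the force jumped at the notch walls. The last wrist picture puts its rear face at jig x ≈ −22 to −25 mm, against −25 ± 2 mm for home. The short ears looked level with the rail tops. The catch arm swung freely over the board, which it could not do if the board were still up.
- **Catch:** I swung it by the peg from about −0.43 rad. It now reads 1.58 rad along the arm and 1.63 rad from the peg, against 1.57 for square and a stop at 1.62. The final push ended at about 4.5 N, so it is probably near or against the stop.
- **Disagreement:** the wrist camera put the catch pivot 2 to 4 mm off its stated place, so its positions are only good to a few millimetres.
- **Other things:** I didn't touch anything else on the bench. The dish, loupe and clip stand showed in the last wrist picture with no sign of being disturbed, but I took no final overview picture.

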